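# Clamp the stone jaw cast in the bench vice for finishing

## Robot

A 7-joint arm with a two-finger parallel gripper is mounted at the origin on the work surface. World frame = base frame: x ahead of the robot, y to its left, z up, the work surface at z = 0. Lengths are in mm, angles in rad, forces in N, time in s.
With the tool pointing down it reaches from about 350 to 900 mm from the base axis. Payload 7.2 kg.
Tool frame: the origin (TCP) lies midway between the tips of the shut fingers; the grasp point (between the pads) lies ctrl.pinch_z behind it (ctrl.pinch_z is the distance from the TCP to the grasp point, in mm); z points along the fingers, y is the line along which they close (so a half turn about z gives the same grasp; the last joint's range is limited). The gripper opens to 85 mm and grips with 20 to 120 N. Pads are 22 mm wide; open, the fingers measure 114 mm over their backs; the gripper's body (76 mm by 85 mm) begins 54 mm behind the grasp point. The pads swing forward as they close: fully open they stand 13 mm farther back than shut.
Start: joints at [1.267, 0.411, -0.013, 1.596, 0.006, 1.134, -0.082], TCP at [146.001, -607.711, 231.297] pointing down, gripper open.
Joint ranges: [-2.95, 2.95], [-0.29, 1.99], [-1.47, 1.44], [0.14, 2.54], [-1.03, 4.17], [0.13, 1.85], [-2.86, 2.86]. Speed limits (rad/s): [2.39, 2.39, 3.01, 3.01, 3.14, 3.14, 3.14].

## Interface

Orientations are given as a unit quaternion [x, y, z, w].
In Python, from rig import get_state, cams, ctrl gives the robot as it stands.
- The arm moves only by the tool apply_moves, never from a script. Its argument "rows" is a list of rows, each a list of 5 numbers: the shift along the tool's x, y, z scaled (see below), then the turn about the tool's z scaled (see below), then the opening, from -1 (shut) to 1 (fully open). A call has 1 to 20 rows; each row shifts and turns the commanded pose from where the row before left it, along the tool's axes as they then stand; what a row does not reach is not made up. The controller multiplies each number of a shift by 0.3 m and each number of a turn by pi/4 rad. A row lasts 1/10 s, in which the tool goes at most 50 mm and 8.59 degrees, less where a joint would pass 70% of its speed; a pose out of reach is approached as far as the arm can. A call with a number of a shift or a turn outside -1 to 1 is refused whole. A call with a gripper value outside its range is refused whole. The fingers move at their own pace and stop on an object; the grip force is fixed at half the most. Time passes only in rows, so rows that do not move let the fingers close. It gives the time, the measured TCP pose, the force, the opening and the grip force at its end, in the units of the state.
- get_state(): the state, without advancing time (a new reading comes with each control period).
- cams.get_image(name): name is "scene" or "top" or "wrist"; returns the picture (384x512x3 uint8, red, green, blue); there is no depth.
- cams.camera_model(name): a dict with "fx", "fy", "cx", "cy" (pixels), "T" (4x4, takes a point from camera to world coordinates); the wrist camera has in their place "hand_eye" (4x4, takes a point from camera to tool coordinates, whose origin is the TCP and whose axes are the flange's). Camera axes: x right, y up, looking along -z (the intrinsics and any distortion apply to the point x, -y, -z); pixel columns grow to the right and rows downward; lengths in mm; the calibration is good to about 2 mm. A picture is of the moment at which its call begins: read the wrist's pose just before it. camera_model takes no time and is no camera call.
- ctrl.job_done(): hands the job in; it is judged then, once.
The state is a dict: "t": time; "joint_pos": joint angles; "qvel": joint speeds; "tau": joint torques, N m; "ee_pos": TCP position; "tcp_rot": TCP orientation; "force": force on the tool from outside, world axes, zero at the start; "ft_torque": the same for the moment, N m; "grip_width": finger opening in mm; "finger_force": force on a finger pad.
Only numpy, scipy, OpenCV 4.12 (cv2) and the standard library are available. Lean on these libraries where they do the work, as an engineer would, in place of code of your own. Each camera call takes 0.05 s, during which the arm holds its last target. There are 200 camera calls.

## Task

Get the full jaw cast held in the vice, ready for finishing. First take the tall bottle out of the way of the vice's crank and stand it upright on the tray; then set the full cast teeth up between the jaws, its base flat on the bed, its straight sides facing the jaw faces and the middle of it at the middle of the jaws; turn the crank until the moving jaw meets the cast, snug it by feel so the cast is held firmly against the fixed jaw but not crushed (plaster cracks), and let go. Set things down rather than dropping them, and leave the other things on the counter where they are.

Things in the scene. Friction and masses are not known exactly. Their poses are not given: they have to be found in the camera images.
- vice: Grey machine vice bolted to the counter, 190 mm long, 132 mm wide over its lugs. Origin on the counter under it; x runs level along the screw from crank end to fixed jaw, y across the jaws, z up. Bed rails' top (the cast rests on it) at z = 55 mm. Jaws 80 mm wide (y -40 to 40), tops at z = 78 mm, rubber-faced. Screw axis y = 0, z = 65 mm.
- bed (a point): Point on the bed where the middle of the cast's underside lies when clamped: vice x = 4 mm, y = 0, z = 55 mm. Axes as the vice.
- fixed_face (a point): Middle of the fixed jaw's rubber face, vice x = 35 mm, y = 0, z = 66.5 mm. Axes as the vice.
- bracket (a point): Top of the nut bracket (16 mm thick, 80 mm wide), vice x = -88 mm, z = 80 mm. From it the bare screw, then the crank, stick out over the counter towards vice -x.
- jaw (a joint): Travel of the moving jaw towards the fixed jaw, m. The clear gap between the rubber faces is 75 mm minus this while nothing is pressed. Starts at 0 to 2.5 mm. Moved only by the crank.
- crank (a joint): Crank angle, rad. 0: handle straight up above the screw axis; grows in tightening, clockwise seen from the crank end looking to the fixed jaw (up, vice -y, down, vice +y). A full turn moves jaw, screw and crank 10 mm towards vice +x. Starts at 0 to 1.5; can make many turns. Running takes about 6 N at the handle; it stays where it is left.
- crank_grip (a point): Middle of the crank's free-spinning black handle sleeve, a bar 17 mm thick, 48 mm long, parallel to the screw and 35 mm from its axis; the crank arm is 24 mm from here towards vice +x. At vice x = -217 mm when the jaw is at 0. Lowest on its circle it is 30 mm above the counter. Pinched from above, it can be led round the circle without turning the hand.
- pad: Rubber face of the moving jaw, 80 by 22 mm. Origin at the foot of its outer face, axes as the vice. Against the cast it gives about 1 mm per 45 N of clamping: 70 to 140 N (1.6 to 3.1 mm, 55 to 110 degrees of crank past first contact) is properly snug and adds 3 to 6 N to the pull at the handle; the plaster cracks at 250 N.
- cast: Full-arch plaster jaw cast, horseshoe of teeth on top, 0.15 to 0.3 kg. Base 62 mm side to side (y), 52 mm from flat heel to flat front (x, front +x), 20 mm thick; 33 mm high with teeth. Straight sides at y = -31 and 31, x -26 to 8 mm; front flat 36 mm wide, corners cut at 45 degrees. Origin at the middle of the underside. Starts teeth up at the left; either way round in the vice will do.
- bottle: Tall capped amber bottle, 90 mm high, 55 to 90 g: straight body 32 mm in diameter up to 56 mm, shoulder sloping in to 70 mm, then neck 13 mm and black cap 17 mm in diameter. Origin at the centre of its underside, z up its axis. Starts standing beside the crank, in the way of its swing.
- tray: White low-rimmed tray fixed on the counter at the right, 250 mm (its x) by 180 mm (its y), floor 4 mm above the counter, rim 16 mm high and 4 mm thick. Origin at the centre of its underside. The half towards its -x is free, small things stand on the other half.
- dappen: Bystander: small glass cup, 42 mm wide, 30 mm high, on the tray. Origin at the centre of its underside.
- disc_box: Bystander: flat clear box 45 by 60 by 18 mm on the tray. Origin at the centre of its underside.
- half_cast: Bystander: small half-arch plaster cast, a block 60 by 27 by 19 mm with one straight row of teeth up to 32 mm high. Origin at the centre of its underside.
- dropper: Bystander: small dropper bottle, 22 mm in diameter, 55 mm high, beyond the crank. Origin at the centre of its underside.
- carton: Bystander: white carton 55 by 80 by 95 mm beyond the vice. Origin at the centre of its underside.
- wax_knife: Bystander: wax knife, 145 mm long, with a thin wooden handle, lying flat between the robot and the vice.
- mix_bowl: Bystander: black rubber mixing bowl, 110 mm wide and 60 mm high, beyond the casts. Origin at the centre of its underside.
There are look-alikes about, which are no part of the job. What is shaped like the cast but brown is not meant.

How it is judged:
By the outcome, as a careful person would: the job done as asked, in the order asked, and still so for the second after the job is handed in, with the robot touching nothing.
It also fails if it takes over 69 s, if anything falls off the work surface, if the arm or the gripper's body presses on something with over 40 N, if the wrist force passes 120 N, or if a joint passes its speed limit or range.

## Working session

There is one attempt and no reset: what is moved stays moved. The work goes in short steps, Python scripts to look and compute and a tool call to move; the robot and the scene stay as the last step left them, time stands still between calls to the robot, and variables do not carry over. Pictures are saved under pics/ and viewed, at most 10 in all, crops included, and the job is handed in when it is done.

Besides the shell and the picture viewer there is one more tool, called after ">>>" by a JSON object that holds its "api" and its "payload". apply_moves: Moves the arm, as the interface text tells. Shifts and turns lie within -1 to 1; 1 stands for 0.3 m of shift or pi/4 rad of turn. Its arguments: {"type":"object","properties":{"rows":{"type":"array","items":{"type":"array","items":{"type":"number"}}}},"required":["rows"]}

```bash
mkdir -p pics; ls
python3 - <<'E'
from rig import get_state,cams,ctrl
import cv2,numpy as np
s=get_state();print(s,ctrl.pinch_z)
for n in ("scene","top","wrist"):
    im=cams.get_image(n);cv2.imwrite(f"pics/{n}0.png",im[:,:,::-1])
    m=cams.camera_model(n);print(n,{k:np.round(v,4).tolist() for k,v in m.items()})
a=cv2.imread("pics/top0.png");cv2.imwrite("pics/top0b.png",cv2.resize(a,(800,600),interpolation=cv2.INTER_CUBIC))
E
```

```text
pics
{'t': 0.0, 'joint_pos': array([ 1.26680411,  0.41191919, -0.01271622,  1.59709018,  0.00561267,
        1.13428915, -0.0821816 ]), 'qvel': array([ 0.00105569,  0.00060963, -0.00103142, -0.00120529,  0.00068565,
       -0.00069437, -0.00088491]), 'tau': array([ 5.76002967e-04, -6.00634360e+01,  6.82756193e-01, -2.99427348e+01,
        1.39187239e-02,  1.06363409e-02,  2.48907224e-05]), 'ee_pos': array([ 145.84366738, -607.21279614,  230.42214878]), 'tcp_rot': array([ 9.93054866e-01,  1.17649206e-01, -1.61752399e-04, -8.19263628e-04]), 'force': array([0.08124874, 1.06748619, 0.62979574]), 'ft_torque': array([0.02774987, 0.05103549, 0.02917149]), 'finger_force': 0.0, 'grip_width': 85.66692763764458} 18.700000000000003
scene {'fx': 360.8304, 'fy': 360.8304, 'cx': 253.8938, 'cy': 196.0543, 'T': [[0.1918, -0.6501, 0.7352, 1244.0506], [0.9814, 0.1302, -0.1408, -156.5622], [-0.0042, 0.7486, 0.663, 733.4442], [0.0, 0.0, 0.0, 1.0]]}
top {'fx': 475.3529, 'fy': 475.3529, 'cx': 261.632, 'cy': 191.0024, 'T': [[0.0019, 0.9927, -0.1204, 375.0094], [-1.0, 0.0029, 0.0086, -19.024], [0.0089, 0.1204, 0.9927, 1381.8901], [0.0, 0.0, 0.0, 1.0]]}
wrist {'fx': 281.8707, 'fy': 281.8707, 'cx': 256.5208, 'cy': 198.3257, 'hand_eye': [[-0.0009, 0.957, 0.2901, 73.2783], [1.0, 0.0004, 0.0018, -0.1582], [0.0016, 0.2901, -0.957, -141.9088], [0.0, 0.0, 0.0, 1.0]]}
```

View pics/top0b.png

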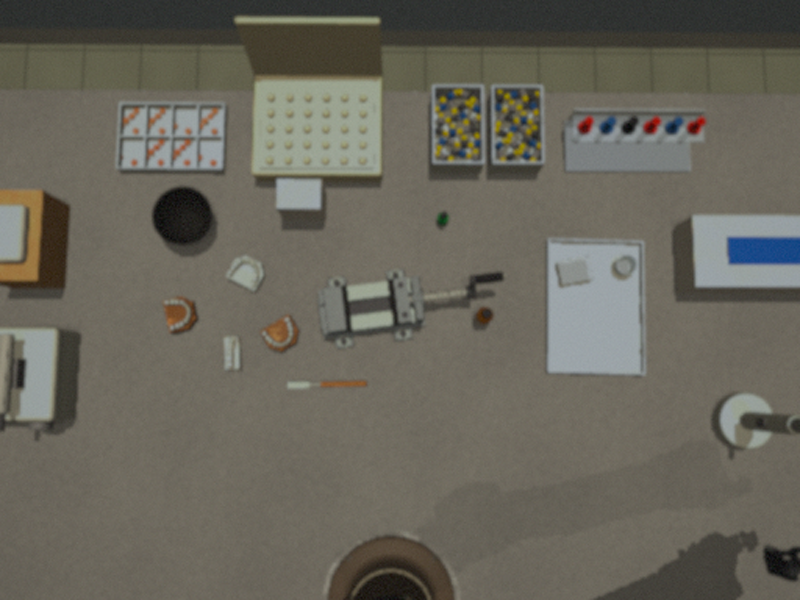

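View pics/scene0.png

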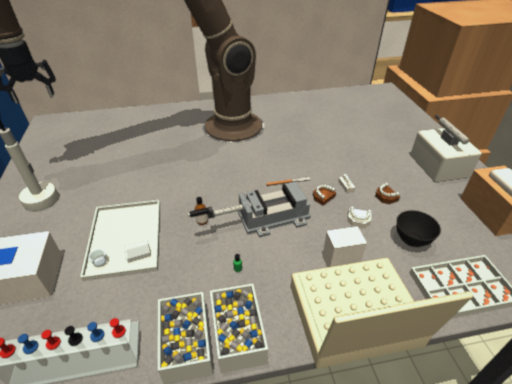

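The top view shows the white full cast at (245,272), the vice at (370,305) with the crank handle at (487,278), and the bottle at (484,315). The tray is at (595,307), and its near half is free. All positions are in the 800 px picture.

```bash
cat > h.py <<'E'
from rig import get_state,cams,ctrl
import cv2,numpy as np
from scipy.spatial.transform import Rotation as R
def T(name,s=None):
    m=cams.camera_model(name)
    if name!="wrist": return m,m["T"]
    s=s or get_state();A=np.eye(4);A[:3,:3]=R.from_quat(s["tcp_rot"]).as_matrix();A[:3,3]=s["ee_pos"]
    return m,A@m["hand_eye"]
def px2w(name,u,v,z,s=None):
    m,t=T(name,s);d=t[:3,:3]@np.array([(u-m["cx"])/m["fx"],-(v-m["cy"])/m["fy"],-1]);o=t[:3,3]
    return o+d*(z-o[2])/d[2]
def w2px(name,p,s=None):
    m,t=T(name,s);q=t[:3,:3].T@(np.array(p,float)-t[:3,3])
    return m["cx"]+m["fx"]*q[0]/-q[2],m["cy"]-m["fy"]*q[1]/-q[2]
def crop(name,img,u0,v0,u1,v1,k,out):
    cv2.imwrite(out,cv2.resize(img[v0:v1,u0:u1,::-1],None,fx=k,fy=k,interpolation=cv2.INTER_CUBIC))
def to_tool(s,target):  # world target TCP -> tool-axis shift in scaled units
    return R.from_quat(s["tcp_rot"]).inv().apply(np.array(target)-s["ee_pos"])/300
E
python3 - <<'E'
from h import *
im=cv2.imread("pics/top0.png")[:,:,::-1]
crop("top",im,130,150,330,240,4,"pics/c1.png")
np.set_printoptions(precision=1,suppress=True)
for n,u,v,z in [("bottlecap",484,313,90),("cast",245,272,30),("handle",487,278,100),("tray",596,307,0),("trayTL",548,240,16),("trayBR",643,373,16),("drop",442,218,50)]:
    print(n,px2w("top",u*.64,v*.64,z))
print(R.from_quat(get_state()["tcp_rot"]).as_matrix())
E
```

```text
bottlecap [ 506.5 -161.9   90. ]
cast [587.1 270.3  30. ]
handle [ 566.9 -166.7  100. ]
tray [ 527.5 -382.3    0. ]
trayTL [ 651.8 -291.5   16. ]
trayBR [ 404.1 -461.    16. ]
drop [685.1 -91.1  50. ]
[[ 1.   0.2 -0. ]
 [ 0.2 -1.   0. ]
 [-0.  -0.  -1. ]]
```

View pics/c1.png

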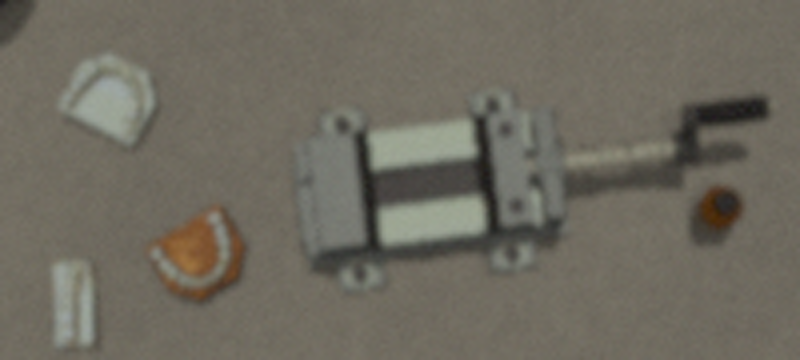

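>>> {"api": "apply_moves", "payload": {"rows": [[0.125,-0.097,0,0,1],[0.125,-0.097,0,0,1],[0.125,-0.097,0,0,1],[0.125,-0.097,0,0,1],[0.125,-0.097,0,0,1],[0.125,-0.097,0,0,1],[0.125,-0.097,0,0,1],[0.125,-0.097,0,0,1],[0.125,-0.097,0,0,1],[0.125,-0.097,0,0,1],[0.125,-0.097,0,0,1],[0.125,-0.097,0,0.16,1],[0,0,0,0,1]]}}

```text
t: 1.45
ee_pos: [505.6, -155.9, 231.3]
tcp_rot: [0.998, 0.057, 0.001, -0.002]
force: [0.1, -0.7, 0.4]
grip_width: 85.6
finger_force: 0.0
```

Run:
```python
from h import *
s=get_state();im=cams.get_image("wrist");cv2.imwrite("pics/w1.png",cv2.resize(im[:,:,::-1],(800,600),interpolation=cv2.INTER_CUBIC))
import pickle;pickle.dump(s,open("s1.pkl","wb"))
print(s["t"],s["ee_pos"],R.from_quat(s["tcp_rot"]).as_matrix().round(3),s["force"])
```

```text
1.45 [ 505.58809496 -155.9063359   231.26902316] [[ 0.994  0.113  0.002]
 [ 0.113 -0.994  0.003]
 [ 0.002 -0.003 -1.   ]] [ 0.08229187 -0.72300839  0.38798599]
```

View pics/w1.png

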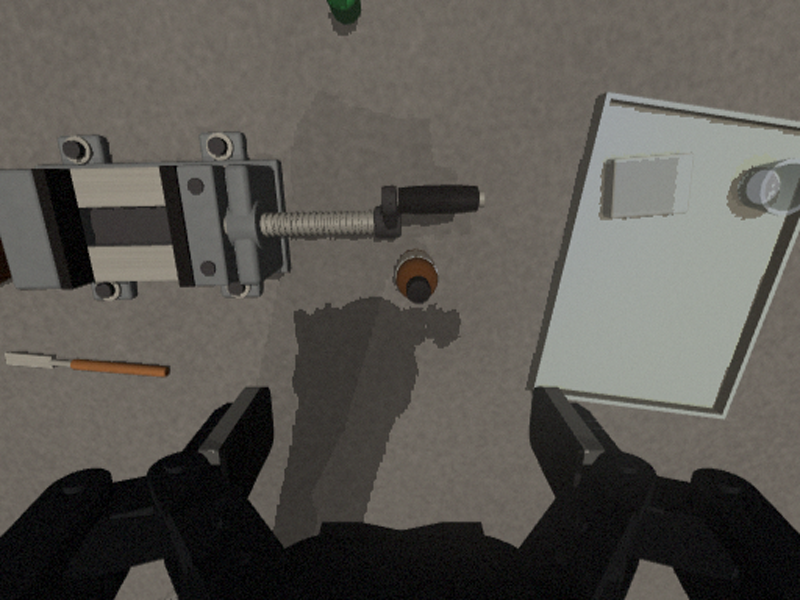

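The wrist view shows the bottle cap top at (420,287), the screw running from (262,225) to (374,222), and the handle sleeve from (400,199) to (478,199). The bracket and rails are at the left, and the free near half of the tray is at (640,340).

Run:
```python
from h import *
import pickle
s=pickle.load(open("s1.pkl","rb"));np.set_printoptions(precision=1,suppress=True)
P=lambda u,v,z:px2w("wrist",u*.64,v*.64,z,s)
print("cap",P(420,287,90))
a,b=P(265,225,65),P(372,222,65);print("screw",a,b,np.degrees(np.arctan2(*(a-b)[1::-1])))
for z in (65,80,90,100): print("handle",z,P(438,199,z), P(400,199,z)[:2],P(480,199,z)[:2])
print("bracket top c",P(240,226,80),P(231,165,80),P(250,292,80))
print("fixed foot",P(72,168,55),P(92,283,55), "fixed top edge",P(35,168,78),P(54,288,78))
print("tray",[P(u,v,16)[:2] for u,v in((607,95),(532,390),(724,412))])
print("dropper",P(343,20,50))
```

```text
cap [ 510.4 -167.1   90. ]
screw [536.  -56.7  65. ] [ 546.4 -130.1   65. ] 98.06280818811041
handle 65 [ 566.8 -173.2   65. ] [ 563.9 -147.6] [ 570.  -201.6]
handle 80 [ 567.4 -172.    80. ] [ 564.6 -147.6] [ 570.4 -199. ]
handle 90 [ 567.7 -171.2   90. ] [ 565.1 -147.6] [ 570.7 -197.2]
handle 100 [ 568.1 -170.4  100. ] [ 565.5 -147.6] [ 571.  -195.5]
bracket top c [535.6 -44.8  80. ] [573.3 -38.8  80. ] [491.2 -52.   80. ]
fixed foot [558.6  79.8  55. ] [477.4  73.3  55. ] fixed top edge [557.3  87.   78. ] [478.   83.8  78. ]
tray [array([ 652.8, -290.8]), array([ 410.1, -283.5]), array([ 408.4, -460.6])]
dropper [669.7 -98.8  50. ]
```

>>> {"api": "apply_moves", "payload": {"rows": [[0.008,0.031,0.14,0,1],[0,0,0.15,0,1],[0,0,0.15,0,1],[0,0,0.13,0,1],[0,0,0.07,0,1],[0,0,0.034,0,1],[0,0,0,0,1],[0,0,0,0,-1],[0,0,0,0,-1],[0,0,0,0,-1],[0,0,0,0,-1],[0,0,0,0,-1],[0,0,0,0,-1]]}}

```text
t: 2.8
ee_pos: [506.3, -172.1, 30.2]
tcp_rot: [0.998, 0.055, 0.001, 0.0]
force: [-0.1, 0.9, 5.9]
grip_width: 31.1
finger_force: 57.6
```

>>> {"api": "apply_moves", "payload": {"rows": [[0,0,-0.1,0,-1],[0,0,-0.1,0,-1],[-0.039,0.129,0,0,-1],[-0.039,0.129,0,0,-1],[-0.039,0.129,0,0,-1],[-0.039,0.129,0,0,-1],[-0.039,0.129,0,0,-1],[0,0,0.07,0,-1],[0,0,0.06,0,-1],[0,0,0.03,0,-1],[0,0,0.01,0,-1],[0,0,0,0,-1]]}}

```text
t: 4.0
ee_pos: [468.7, -370.4, 38.2]
tcp_rot: [0.998, 0.055, -0.0, -0.0]
force: [-0.1, 0.6, -0.1]
grip_width: 30.9
finger_force: 58.2
```

>>> {"api": "apply_moves", "payload": {"rows": [[0,0,0.007,0,-1],[0,0,0.006,0,-1],[0,0,0.004,0,-1],[0,0,0,0,-1]]}}

```text
t: 4.4
ee_pos: [469.4, -370.9, 34.3]
tcp_rot: [0.998, 0.055, 0.001, 0.001]
force: [-1.9, 2.1, 7.2]
grip_width: 31.1
finger_force: 58.9
```

>>> {"api": "apply_moves", "payload": {"rows": [[0,0,0,0,0],[0,0,0,0,1],[0,0,0,0,1],[0,0,-0.1,0,1],[0,0,-0.13,0,1],[0,0,-0.14,-0.172,1],[0,0,-0.14,-0.172,1],[0,0,-0.14,-0.172,1],[0,0,0,-0.172,1],[0,0,0,-0.172,1],[0,0,0,-0.172,1],[0,0,0,-0.172,1]]}}

```text
t: 5.6
ee_pos: [468.3, -370.8, 228.0]
tcp_rot: [0.863, 0.506, -0.0, 0.0]
force: [-0.7, 0.1, -1.0]
grip_width: 85.1
finger_force: 0.0
```

>>> {"api": "apply_moves", "payload": {"rows": [[0.143,-0.052,0,0,1],[0.143,-0.052,0,0,1],[0.143,-0.052,0,0,1],[0.143,-0.052,0,0,1],[0.143,-0.052,0,0,1],[0.143,-0.052,0,0,1],[0.143,-0.052,0,0,1],[0.143,-0.052,0,0,1],[0.143,-0.052,0,0,1],[0.143,-0.052,0,0,1],[0.143,-0.052,0,0,1],[0.143,-0.052,0,0,1],[0.143,-0.052,0,0,1],[0.143,-0.052,0,0,1],[0,0,0,0,1]]}}

```text
t: 7.1
ee_pos: [572.4, 267.6, 227.8]
tcp_rot: [0.862, 0.507, 0.001, -0.002]
force: [0.4, 0.9, -0.3]
grip_width: 85.3
finger_force: 0.0
```

Run:
```python
from h import *
s=get_state();im=cams.get_image("wrist");cv2.imwrite("pics/w2.png",cv2.resize(im[:,:,::-1],(800,600),interpolation=cv2.INTER_CUBIC))
import pickle;pickle.dump(s,open("s2.pkl","wb"))
print(s["t"],s["ee_pos"],R.from_quat(s["tcp_rot"]).as_matrix().round(3),s["force"],s["joint_pos"].round(2))
t=cams.get_image("top")
cv2.imwrite("pics/top1.png",t[:,:,::-1])
print(w2px("top",(470,-373,90)))
```

```text
7.1 [572.36597558 267.59853162 227.76510045] [[ 0.485  0.874 -0.001]
 [ 0.874 -0.485  0.005]
 [ 0.004 -0.003 -1.   ]] [ 0.37020725  0.90235645 -0.32292753] [-0.05  0.51 -0.66  1.55  0.32  1.19 -1.28]
(np.float64(387.20246517145017), np.float64(213.82717310288112))
```

View pics/w2.png

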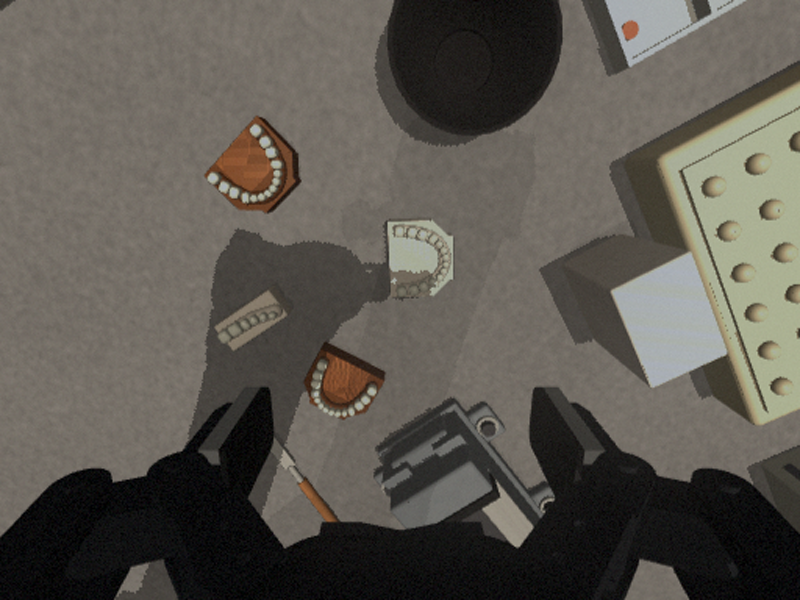

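The wrist view shows the full white cast with its heel edge from (386,220) to (390,299) and its front edge at x≈453. There is clear space on both finger sides.

Run:
```python
from h import *
import pickle
s=pickle.load(open("s2.pkl","rb"));np.set_printoptions(precision=2,suppress=True)
P=lambda u,v,z:px2w("wrist",u*.64,v*.64,z,s)
a,b=P(386,220,20),P(390,299,20);print("heel",a,b,np.linalg.norm(a-b))
f1,f2=P(454,238,20),P(454,270,20);h=(a+b)/2;f=(f1+f2)/2
print(f1,f2,"len",np.linalg.norm(f-h))
d=(a-b)/np.linalg.norm(a-b);fr=np.array([d[1],-d[0]]) if np.dot([d[1],-d[0]],(f-h)[:2])>0 else np.array([-d[1],d[0]])
c=h[:2]+26*fr;print("front ang",np.degrees(np.arctan2(fr[1],fr[0])),"dir h->f",np.degrees(np.arctan2(*(f-h)[1::-1])),"centre",c,(h+f)/2)
y=R.from_quat(s["tcp_rot"]).as_matrix()[:,1];print("tool y ang",np.degrees(np.arctan2(y[1],y[0])))
print("shift to centre mm",R.from_quat(s["tcp_rot"]).inv().apply([*c,0]-s["ee_pos"]))
t=cv2.imread("pics/top1.png");print(t[205:222:3,380:396:3].tolist())
```

```text
heel [581.27 310.84  20.  ] [552.53 253.62  20.  ] 64.02422708367342
[621.34 272.57  20.  ] [609.63 249.68  20.  ] len 52.97202492341207
front ang -26.668196479052998 dir h->f -23.47861337435041 centre [590.13 270.56] [591.19 271.68  20.  ]
tool y ang -29.0155216121099
shift to centre mm [ 10.38  14.88 227.75]
[[[185, 180, 171], [185, 180, 169], [183, 180, 169], [184, 180, 172], [183, 180, 168], [186, 181, 171]], [[172, 169, 160], [175, 171, 165], [183, 180, 170], [185, 180, 171], [183, 180, 171], [180, 175, 167]], [[30, 56, 90], [52, 62, 76], [121, 118, 110], [184, 180, 173], [185, 179, 171], [185, 179, 171]], [[11, 49, 83], [39, 44, 44], [59, 59, 60], [176, 171, 163], [185, 180, 171], [185, 179, 170]], [[11, 49, 83], [23, 44, 69], [116, 116, 117], [183, 178, 169], [186, 182, 173], [183, 178, 170]], [[88, 94, 102], [139, 140, 138], [180, 174, 167], [183, 179, 170], [184, 179, 169], [183, 178, 168]]]
```

>>> {"api": "apply_moves", "payload": {"rows": [[0.035,0.05,0.14,-0.05,1],[0,0,0.15,0,1],[0,0,0.15,0,1],[0,0,0.15,0,1],[0,0,0.11,0,1],[0,0,0.04,0,1],[0,0,0.015,0,1],[0,0,0,0,1],[0,0,0,0,-1],[0,0,0,0,-1],[0,0,0,0,-1],[0,0,0,0,-1],[0,0,0,0,-1]]}}

```text
t: 8.5
ee_pos: [593.3, 262.0, 3.5]
tcp_rot: [0.854, 0.521, 0.001, 0.0]
force: [-1.2, -1.3, 6.7]
grip_width: 50.4
finger_force: 64.1
```

>>> {"api": "apply_moves", "payload": {"rows": [[0,0,-0.05,0,-1],[0,0,-0.11,-0.152,-1],[0,0,-0.11,-0.152,-1],[0,0,-0.11,-0.152,-1],[0,0,-0.12,-0.152,-1],[0,0,0,-0.152,-1],[-0.12,-0.041,0,0,-1],[-0.14,-0.049,0,0,-1],[-0.14,-0.049,0,0,-1],[-0.14,-0.049,0,0,-1],[-0.14,-0.049,0,0,-1],[-0.14,-0.049,0,0,-1],[-0.1,-0.036,0,0,-1],[0,0,0,0,-1],[0,0,0,0,-1],[0,0,0,0,-1],[0,0,0,0,-1]]}}

```text
t: 10.2
ee_pos: [530.2, -22.9, 151.9]
tcp_rot: [0.662, 0.749, 0.0, 0.0]
force: [0.6, -0.4, -3.3]
grip_width: 50.4
finger_force: 63.4
```

Run:
```python
from h import *
s=get_state();im=cams.get_image("wrist");cv2.imwrite("pics/w3.png",cv2.resize(im[:,:,::-1],(800,600),interpolation=cv2.INTER_CUBIC))
import pickle;pickle.dump(s,open("s3.pkl","wb"))
print(s["t"],s["ee_pos"],R.from_quat(s["tcp_rot"]).as_matrix().round(3),s["force"],np.abs(s["qvel"]).max())
```

```text
10.2 [530.21296101 -22.88539229 151.93374885] [[-0.123  0.992  0.001]
 [ 0.992  0.123  0.   ]
 [ 0.     0.001 -1.   ]] [ 0.56679283 -0.35609135 -3.27773856] 0.004675640522010616
```

View pics/w3.png

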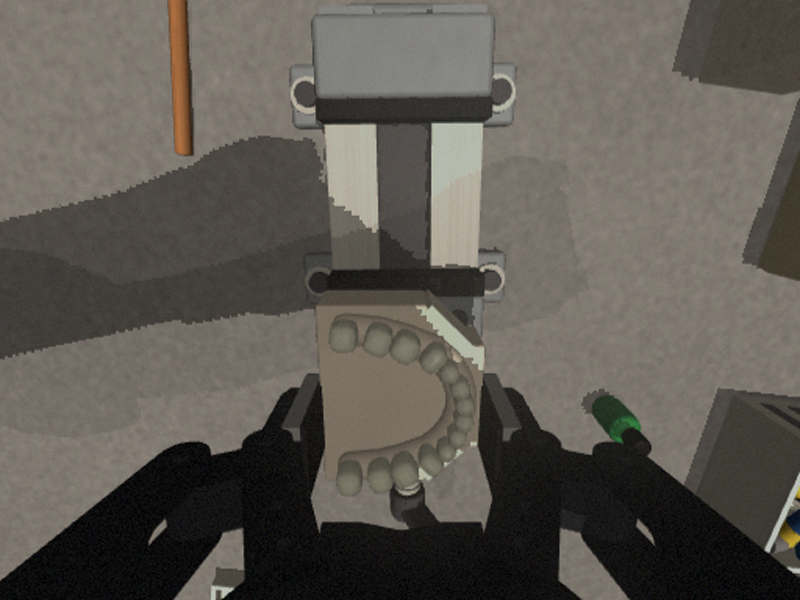

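The wrist view shows the cast in hand, teeth up. Its leading side has its underside edge at y≈290 and its base-top edge at y≈304, with the trailing corner at (325,480). Ahead are the fixed jaw's rubber foot, (325,124) to (483,122), and the moving jaw's top edge at y≈270.

Run:
```python
from h import *
import pickle
s=pickle.load(open("s3.pkl","rb"));np.set_printoptions(precision=1,suppress=True)
Rt=R.from_quat(s["tcp_rot"])
def P(u,v,z,n):
    w=px2w("wrist",u*.64,v*.64,z,s);print(n,w[:2],"tool",Rt.inv().apply(w-s["ee_pos"])[:2])
zb=s["ee_pos"][2]-3.5
P(322,290,zb,"side bot L");P(426,290,zb,"side bot R")
P(319,305,zb+20,"side top L");P(418,304,zb+20,"side top R")
P(325,480,zb+20,"rear heel top")
P(484,375,zb+20,"front flat")
P(325,124,55,"fix foot L");P(483,122,55,"fix foot R")
P(315,99,78,"fix top L");P(492,96,78,"fix top R")
P(326,271,78,"mov top L");P(485,268,78,"mov top R")
P(322,14,90,"fixed rear L")
P(377,125,55,"rail gap L");P(431,125,55,"rail gap R");P(377,260,55,"gapL2");P(431,260,55,"gapR2")
```

```text
side bot L [498.1  10.9] tool [ 37.5 -27.7]
side bot R [533.2  15.2] tool [37.4  7.7]
side top L [500.5  11.7] tool [ 38.  -25.2]
side top R [529.6  15.5] tool [38.2  4.2]
rear heel top [506.8 -49.4] tool [-23.4 -26.5]
front flat [553.1  -4.8] tool [15.2 25. ]
fix foot L [479.5  71.3] tool [ 99.7 -38.8]
fix foot R [558.1  81.9] tool [100.5  40.5]
fix top L [478.2  79.1] tool [107.6 -39.1]
fix top R [556.6  90. ] tool [108.8  40. ]
mov top L [488.8   1.6] tool [ 29.3 -38.1]
mov top R [567.3  12.7] tool [30.7 41.1]
fixed rear L [481.2 109. ] tool [136.9 -32.4]
rail gap L [505.5  74. ] tool [ 99.2 -12.7]
rail gap R [532.4  77.3] tool [99.2 14.5]
gapL2 [512.8   5.8] tool [ 30.6 -13.8]
gapR2 [542.2   9.4] tool [30.6 15.8]
```

>>> {"api": "apply_moves", "payload": {"rows": [[0.1,0.006,0,-0.015,-1],[0.097,0,0,0,-1],[0,0,0,0,-1],[0,0,0.08,0,-1],[0,0,0.08,0,-1],[0,0,0.06,0,-1],[0,0,0.05,0,-1],[0,0,0.025,0,-1],[0,0,0,0,-1],[0,0,0,0,-1]]}}

```text
t: 11.25
ee_pos: [524.7, 34.7, 63.5]
tcp_rot: [0.658, 0.753, 0.0, 0.0]
force: [0.1, 0.1, -2.3]
grip_width: 50.3
finger_force: 63.4
```

>>> {"api": "apply_moves", "payload": {"rows": [[0,0,0.008,0,-1],[0,0,0.005,0,-1],[0,0,0.003,0,-1],[0,0,0,0,-1]]}}

```text
t: 11.65
ee_pos: [524.5, 34.3, 58.5]
tcp_rot: [0.659, 0.752, 0.0, 0.0]
force: [-0.9, -0.5, -0.8]
grip_width: 50.6
finger_force: 63.6
```

>>> {"api": "apply_moves", "payload": {"rows": [[0,0,0.003,0,-1],[0,0,0.002,0,-1],[0,0,0,0,-1]]}}

```text
t: 11.95
ee_pos: [524.5, 34.3, 58.4]
tcp_rot: [0.659, 0.752, -0.0, 0.001]
force: [-6.8, -1.7, 19.1]
grip_width: 50.5
finger_force: 65.8
```

>>> {"api": "apply_moves", "payload": {"rows": [[0,0,-0.002,0,-1],[0,0,0,0,0.6],[0,0,0,0,1],[0,0,0,0,1],[0,0,-0.06,0,1],[0,0,-0.12,0,1],[-0.07,0,-0.13,0,1],[-0.13,0,0,0,1],[0,0,0,0,1],[0,0,0,0,1],[0,0,0,0,1]]}}

```text
t: 13.05
ee_pos: [531.8, -24.2, 149.9]
tcp_rot: [0.658, 0.753, 0.0, -0.0]
force: [0.1, 0.3, -0.5]
grip_width: 85.3
finger_force: 0.0
```

Run:
```python
from h import *
s=get_state();im=cams.get_image("wrist");cv2.imwrite("pics/w4.png",cv2.resize(im[:,:,::-1],(800,600),interpolation=cv2.INTER_CUBIC))
import pickle;pickle.dump(s,open("s4.pkl","wb"))
print(s["t"],s["ee_pos"],R.from_quat(s["tcp_rot"]).as_matrix().round(3),s["force"],np.abs(s["qvel"]).max())
```

```text
13.05 [531.82247152 -24.22747619 149.90715727] [[-0.133  0.991 -0.001]
 [ 0.991  0.133  0.001]
 [ 0.001 -0.001 -1.   ]] [ 0.08425965  0.27257819 -0.49351373] 0.01086110796351418
```

View pics/w4.png

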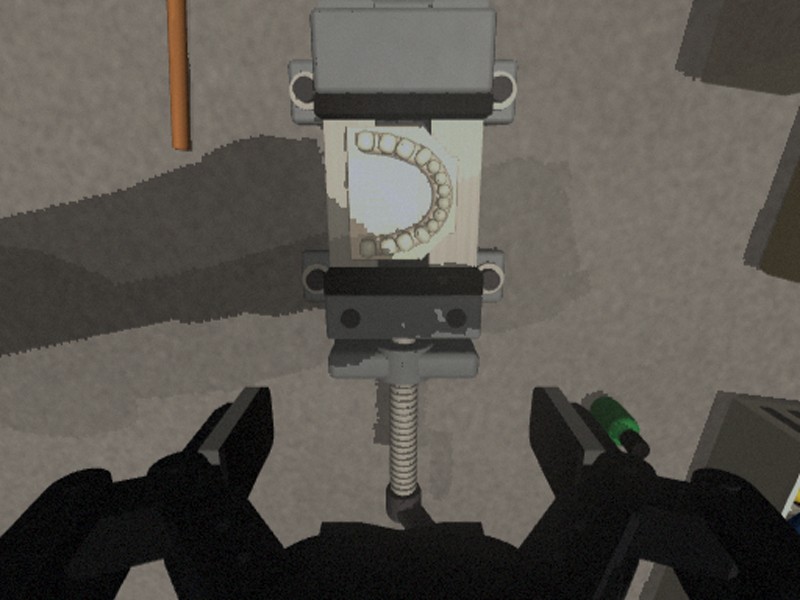

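The cast is seated teeth up and straight between the jaws, spanning heel 350 to front 457 on rails from 325 to 482, so it is centred. The moving jaw face is at y≈268 and the screw is at x≈403. Next I compute the crank geometry.

Run:
```python
from h import *
import pickle
np.set_printoptions(precision=1,suppress=True)
s4=pickle.load(open("s4.pkl","rb"));s1=pickle.load(open("s1.pkl","rb"))
Rt=R.from_quat(s4["tcp_rot"])
def P(s,u,v,z,n):
    w=px2w("wrist",u*.64,v*.64,z,s);print(n,w[:2],"tool4",Rt.inv().apply(w-s4["ee_pos"])[:2])
P(s4,403,400,65,"screw");P(s4,403,480,65,"screw2")
P(s4,329,360,80,"brk L");P(s4,479,360,80,"brk R");P(s4,400,378,80,"brk back edge")
P(s4,323,119,55,"fixfoot");P(s4,484,119,55,"fixfootR")
P(s4,326,267,78,"movL");P(s4,482,266,78,"movR")
P(s4,350,127,75,"c1");P(s4,352,128,75,"cast side far");P(s4,352,259,75,"cast near");P(s4,457,190,75,"front");P(s4,350,190,75,"heel")
for z in (90,95): P(s1,438,199,z,"handle");P(s1,400,199,z,"hA");P(s1,478,199,z,"hB")
P(s1,265,225,65,"scr1");P(s1,372,222,65,"scr1")
P(s1,388,222,65,"hub1")
```

```text
screw [538.6 -72. ] tool4 [-48.3   0.4]
screw2 [ 545.8 -125.8] tool4 [-102.6    0.4]
brk L [496.1 -46.1] tool4 [-17.  -38.2]
brk R [573.5 -35.8] tool4 [-17.1  39.8]
brk back edge [534.1 -51.4] tool4 [-27.3  -1.3]
fixfoot [479.2  71.5] tool4 [101.8 -39.4]
fixfootR [558.5  82. ] tool4 [101.7  40.6]
movL [490.2   2.3] tool4 [ 31.8 -37.7]
movR [566.3  12.9] tool4 [32.2 39.2]
c1 [495.2  67.8] tool4 [ 96.1 -24. ]
cast side far [496.2  67.5] tool4 [ 95.6 -23.1]
cast near [502.2   7.3] tool4 [ 35.2 -25.1]
front [548.4  46.9] tool4 [68.2 25.9]
heel [498.   40.2] tool4 [ 68.3 -24.9]
handle [ 569.  -170.9] tool4 [-150.4   17.3]
hA [ 566.3 -147.4] tool4 [-126.7   17.8]
hB [ 571.8 -195.7] tool4 [-175.4   16.8]
handle [ 569.1 -170.5] tool4 [-150.    17.5]
hA [ 566.5 -147.3] tool4 [-126.7   18. ]
hB [ 571.9 -194.9] tool4 [-174.5   17. ]
scr1 [537.3 -56.6] tool4 [-32.9   1.2]
scr1 [ 547.7 -129.9] tool4 [-106.9    1.7]
hub1 [ 548.9 -140.9] tool4 [-118.     1.5]
```

>>> {"api": "apply_moves", "payload": {"rows": [[-0.12,0.028,0,0,1],[-0.14,0.03,0,0,1],[-0.14,0,0,0,1],[-0.113,0,0,0,1],[0,0,0,0,1],[0,0,0.1,0,1],[0,0,0.08,0,1],[0,0,0.043,0,1],[0,0,0,0,1],[0,0,0,0,-1],[0,0,0,0,-1],[0,0,0,0,-1],[0,0,0,0,-1],[0,0,0,0,-1],[0,0,0,0,-1],[0,0,0,0,-1]]}}

```text
t: 14.7
ee_pos: [569.8, -175.5, 83.8]
tcp_rot: [0.659, 0.752, -0.0, 0.0]
force: [-2.6, -0.2, 5.9]
grip_width: 14.7
finger_force: 58.5
```

Run:
```python
import numpy as np
th=0.49+np.radians(18)*np.arange(0,21)
y=35*np.sin(th);z=-35*np.cos(th)
for i in range(20): print(i,[0.002,round((y[i+1]-y[i])/300,3),round((z[i+1]-z[i])/300,3),0,-1],end=",\n")
```

```text
0 [0.002, np.float64(0.029), np.float64(0.022), 0, -1],
1 [0.002, np.float64(0.021), np.float64(0.03), 0, -1],
2 [0.002, np.float64(0.011), np.float64(0.035), 0, -1],
3 [0.002, np.float64(-0.001), np.float64(0.036), 0, -1],
4 [0.002, np.float64(-0.012), np.float64(0.034), 0, -1],
5 [0.002, np.float64(-0.022), np.float64(0.029), 0, -1],
6 [0.002, np.float64(-0.03), np.float64(0.021), 0, -1],
7 [0.002, np.float64(-0.035), np.float64(0.011), 0, -1],
8 [0.002, np.float64(-0.036), np.float64(-0.001), 0, -1],
9 [0.002, np.float64(-0.034), np.float64(-0.012), 0, -1],
10 [0.002, np.float64(-0.029), np.float64(-0.022), 0, -1],
11 [0.002, np.float64(-0.021), np.float64(-0.03), 0, -1],
12 [0.002, np.float64(-0.011), np.float64(-0.035), 0, -1],
13 [0.002, np.float64(0.001), np.float64(-0.036), 0, -1],
14 [0.002, np.float64(0.012), np.float64(-0.034), 0, -1],
15 [0.002, np.float64(0.022), np.float64(-0.029), 0, -1],
16 [0.002, np.float64(0.03), np.float64(-0.021), 0, -1],
17 [0.002, np.float64(0.035), np.float64(-0.011), 0, -1],
18 [0.002, np.float64(0.036), np.float64(0.001), 0, -1],
19 [0.002, np.float64(0.034), np.float64(0.012), 0, -1],
```

>>> {"api": "apply_moves", "payload": {"rows": [[0.002,0.029,0.022,0,-1],[0.002,0.021,0.03,0,-1],[0.002,0.011,0.035,0,-1],[0.002,-0.001,0.036,0,-1],[0,0,0,0,-1],[0,0,0,0,-1]]}}

```text
t: 15.3
ee_pos: [587.1, -170.9, 45.4]
tcp_rot: [0.659, 0.752, -0.0, -0.0]
force: [2.7, -2.6, -7.2]
grip_width: 14.5
finger_force: 58.5
```

>>> {"api": "apply_moves", "payload": {"rows": [[0.002,-0.012,0.034,0,-1],[0.002,-0.022,0.029,0,-1],[0.002,-0.03,0.021,0,-1],[0.002,-0.035,0.011,0,-1],[0.002,-0.036,-0.001,0,-1],[0,0,0,0,-1],[0,0,0,0,-1]]}}

```text
t: 16.0
ee_pos: [546.6, -173.9, 18.5]
tcp_rot: [0.659, 0.752, -0.0, 0.0]
force: [1.5, -5.2, 1.4]
grip_width: 14.6
finger_force: 59.4
```

>>> {"api": "apply_moves", "payload": {"rows": [[0.002,-0.034,-0.012,0,-1],[0.002,-0.029,-0.022,0,-1],[0.002,-0.021,-0.03,0,-1],[0.002,-0.011,-0.035,0,-1],[0.002,0.001,-0.036,0,-1],[0,0,0,0,-1],[0,0,0,0,-1]]}}

```text
t: 16.7
ee_pos: [518.8, -175.3, 59.4]
tcp_rot: [0.659, 0.752, -0.001, 0.001]
force: [-0.7, -6.7, 5.2]
grip_width: 14.6
finger_force: 60.0
```

>>> {"api": "apply_moves", "payload": {"rows": [[0.001,0.012,-0.034,0,-1],[0.001,0.022,-0.029,0,-1],[0.001,0.03,-0.021,0,-1],[0.001,0.035,-0.011,0,-1],[0.001,0.036,0.001,0,-1],[0.001,0.034,0.012,0,-1],[0,0,0,0,-1],[0,0,0,0,-1]]}}

```text
t: 17.5
ee_pos: [569.3, -165.4, 83.6]
tcp_rot: [0.659, 0.752, 0.0, 0.001]
force: [3.3, -4.6, 0.5]
grip_width: 14.4
finger_force: 59.7
```

>>> {"api": "apply_moves", "payload": {"rows": [[0.002,0.029,0.022,0,-1],[0.002,0.021,0.03,0,-1],[0.002,0.011,0.035,0,-1],[0,0,0,0,-1],[0,0,0,0,-1]]}}

```text
t: 18.0
ee_pos: [586.6, -161.4, 56.4]
tcp_rot: [0.659, 0.752, 0.0, 0.0]
force: [4.8, -5.1, -6.3]
grip_width: 14.5
finger_force: 59.2
```

Run:
```python
from h import *
from scipy.optimize import least_squares
s=get_state();print(s["ee_pos"],s["force"])
p=np.array([[569.8,-175.5,83.8],[587.1,-170.9,45.4],[546.6,-173.9,18.5],[518.8,-175.3,59.4],s["ee_pos"]])
y=.991*p[:,0]+.133*p[:,1];z=p[:,2]
f=least_squares(lambda c:np.hypot(y-c[0],z-c[1])-c[2],[520,51,35]);print(f.x,f.fun)
print(np.degrees(np.arctan2(y-f.x[0],z-f.x[1])))
print("35 fit",(g:=least_squares(lambda c:np.hypot(y-c[0],z-c[1])-35,[520,51])).x,np.degrees(np.arctan2(y-g.x[0],z-g.x[1])))
```

```text
[ 586.59301471 -161.37943446   56.38837298] [ 4.76438016 -5.11775058 -6.28306417]
[525.07110879  52.85564432  34.91603968] [ 0.0398532  -0.09325018  0.05266604 -0.04129351  0.04202444]
[  27.71892599  102.36287497 -169.25549577  -79.1841442    84.20000635]
35 fit [525.03675671  52.86232383] [  27.77384699  102.36151031 -169.31283449  -79.18433263   84.21657178]
```

```bash
python3 - <<'E'
import numpy as np
d=np.arange(82,231,9);th=np.radians(d)
y=35*np.sin(th);z=-35*np.cos(th)
for i in range(len(d)-1): print(d[i],d[i+1],round((y[i+1]-y[i])/300,4),round((z[i+1]-z[i])/300,4))
E
cat > t.py <<'E'
from h import *
s=get_state();p=s["ee_pos"];y=.991*p[0]+.133*p[1]-525.05;z=p[2]-52.86
a=np.arctan2(y,z);F=s["force"];Fl=.991*F[0]+.133*F[1]
print("t",s["t"],"th",np.degrees(a)%360,"r",np.hypot(y,z),"Ftan",-(Fl*np.cos(a)-F[2]*np.sin(a)),"Frad",Fl*np.sin(a)+F[2]*np.cos(a),"Fax",-.133*F[0]+.991*F[1])
E
```

```text
82 91 0.0011 0.0183
91 100 -0.0018 0.0182
100 109 -0.0046 0.0177
109 118 -0.0073 0.0168
118 127 -0.0098 0.0154
127 136 -0.0121 0.0137
136 145 -0.0141 0.0116
145 154 -0.0158 0.0093
154 163 -0.017 0.0067
163 172 -0.0179 0.004
172 181 -0.0183 0.0011
181 190 -0.0182 -0.0018
190 199 -0.0177 -0.0046
199 208 -0.0168 -0.0073
208 217 -0.0154 -0.0098
217 226 -0.0137 -0.0121
```

>>> {"api": "apply_moves", "payload": {"rows": [[0.001,0.001,0.018,0,-1],[0.001,-0.001,0.018,0,-1]]}}

```text
t: 18.2
ee_pos: [586.4, -161.0, 46.5]
tcp_rot: [0.659, 0.752, -0.0, 0.0]
force: [-1.6, -5.8, 5.6]
grip_width: 14.5
finger_force: 60.3
```

```bash
python3 t.py
```

```text
t 18.2 th 100.35416238143279 r 35.234171731603816 Ftan 5.078477132726211 Frad -3.3473256015092487 Fax -5.519242820885186
```

>>> {"api": "apply_moves", "payload": {"rows": [[0,-0.005,0.018,0,-1],[0,-0.007,0.017,0,-1]]}}

```text
t: 18.4
ee_pos: [582.8, -161.0, 36.0]
tcp_rot: [0.659, 0.752, -0.0, 0.0]
force: [-1.5, -3.8, 6.7]
grip_width: 14.4
finger_force: 60.4
```

```bash
python3 t.py
```

```text
t 18.4 th 118.44954796632828 r 35.307104996676756 Ftan 4.958182987843534 Frad -4.954913271442048 Fax -3.6144261570215908
```

>>> {"api": "apply_moves", "payload": {"rows": [[0,-0.01,0.015,0,-1],[0,-0.012,0.014,0,-1]]}}

```text
t: 18.6
ee_pos: [576.7, -161.4, 27.8]
tcp_rot: [0.659, 0.753, 0.0, 0.001]
force: [-0.1, -2.8, 9.8]
grip_width: 14.1
finger_force: 60.6
```

```bash
python3 t.py
```

```text
t 18.6 th 135.07043226872324 r 35.456104451184686 Ftan 6.645002210132288 Frad -7.271329346357687 Fax -2.736307406503376
```

>>> {"api": "apply_moves", "payload": {"rows": [[0,-0.015,0.011,0,-1],[0,-0.016,0.008,0,-1]]}}

```text
t: 18.8
ee_pos: [569.2, -162.0, 22.5]
tcp_rot: [0.658, 0.753, 0.002, 0.002]
force: [7.1, -1.4, 3.3]
grip_width: 14.4
finger_force: 60.1
```

```bash
python3 t.py
```

```text
t 18.8 th 150.0403186655251 r 35.050626939835986 Ftan 7.569368924851661 Frad 0.5312782632417412 Fax -2.3701481840133316
```

>>> {"api": "apply_moves", "payload": {"rows": [[0,-0.018,0.006,0,-1],[0,-0.018,0.003,0,-1]]}}

```text
t: 19.0
ee_pos: [559.4, -163.0, 19.3]
tcp_rot: [0.658, 0.753, 0.003, 0.002]
force: [11.4, -0.7, -8.5]
grip_width: 14.4
finger_force: 59.0
```

```bash
python3 t.py
```

```text
t 19.0 th 167.19239298351494 r 34.427730916986526 Ftan 9.02599264164144 Frad 10.78177845983505 Fax -2.210822958226476
```

>>> {"api": "apply_moves", "payload": {"rows": [[0,-0.021,0.004,0,-1],[0,-0.021,0.001,0,-1]]}}

```text
t: 19.2
ee_pos: [547.1, -164.1, 18.0]
tcp_rot: [0.658, 0.753, 0.003, 0.002]
force: [10.5, 1.0, 1.3]
grip_width: 14.4
finger_force: 59.9
```

```bash
python3 t.py
```

```text
t 19.2 th 187.6634678756426 r 35.155226053565116 Ftan 10.261784649502534 Frad -2.7127326187408727 Fax -0.4214501579475285
```

>>> {"api": "apply_moves", "payload": {"rows": [[0,0,0,0,-1],[0,0,0,0,-1]]}}

```text
t: 19.4
ee_pos: [546.4, -164.1, 18.2]
tcp_rot: [0.658, 0.753, 0.003, 0.001]
force: [6.2, 1.1, 1.3]
grip_width: 14.1
finger_force: 59.9
```

```bash
python3 t.py
```

```text
t 19.4 th 188.77752021986467 r 35.11176747169771 Ftan 6.058329220511162 Frad -2.296760761026418 Fax 0.2868596393553182
```

>>> {"api": "apply_moves", "payload": {"rows": [[0,0,0,0,0],[0,0,0,0,1],[0,0,0,0,1],[0,0,0,0,1],[0,0,-0.06,0,1],[0,0,-0.12,0,1],[0,0,-0.13,0,1],[0,0,-0.15,0,1],[0.13,-0.015,0,0,1],[0.14,-0.015,0,0,1],[0.14,-0.01,0,0,1],[0.06,0,0,0,1],[0,0,0,0,1],[0,0,0,0,1]]}}

```text
t: 20.8
ee_pos: [513.1, -28.3, 155.3]
tcp_rot: [0.658, 0.753, -0.0, 0.0]
force: [-0.2, -0.4, 1.4]
grip_width: 85.4
finger_force: 0.0
```

Run:
```python
from h import *
s=get_state();im=cams.get_image("wrist");cv2.imwrite("pics/w5.png",cv2.resize(im[:,:,::-1],(800,600),interpolation=cv2.INTER_CUBIC))
print(s["t"],s["ee_pos"],s["force"])
```

```text
20.8 [513.12909674 -28.2732032  155.30917705] [-0.18982101 -0.39759553  1.3646129 ]
```

View pics/w5.png

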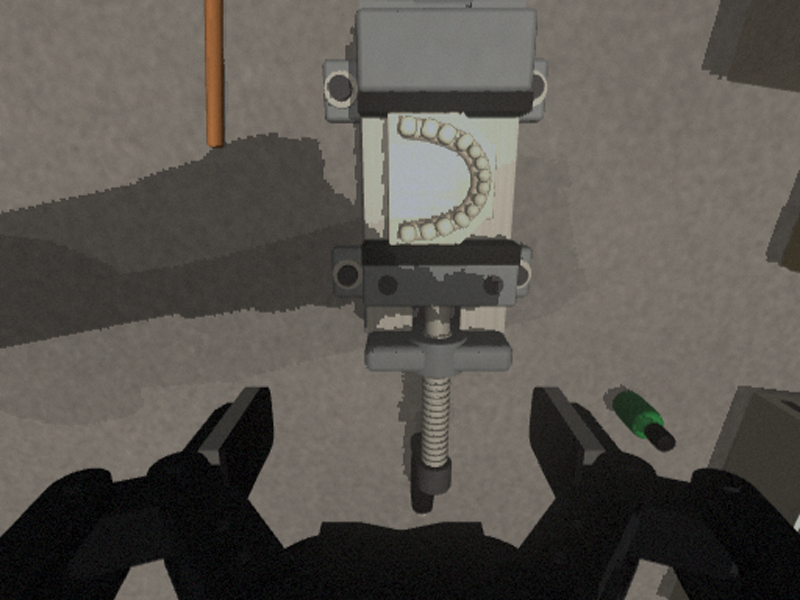

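The cast is clamped flush between both rubber faces, straight and centred: it spans x 388 to 495 on rails from 362 to 518. The gripper is clear.

```bash
python3 -c "
from rig import ctrl;print(ctrl.job_done())"
```

```text
the job is handed in; nothing more can be done
None
```

The job is handed in at about 21 s of the 69 s allowed: the bottle stands upright on the tray's free half, and the cast sits teeth up, centred and snugged against the fixed jaw. The crank's pull rose about 5 N over running, within the 3 to 6 N that counts as snug, and the gripper has let go and is clear.

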